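Take the stock stack apart onto the display bases

ROBOT

A 6-joint arm with a two-finger parallel gripper is mounted at the origin on the work surface. World frame = base frame: x ahead of the robot, y to its left, z up, the work surface at z = 0. Lengths are in m, angles in rad, forces in N, time in s.
With the tool pointing down it reaches from about 0.35 to 0.95 m from the base axis. Payload 17.4 kg.
Tool frame: the origin (TCP) lies midway between the tips of the shut fingers; the grasp point (between the pads) lies r.grip_point_offset behind it (r.grip_point_offset is the distance from the TCP to the grasp point, in m); z points along the fingers, x is the direction in which the jaws open and shut, and the axes are right-handed (so a half turn about z gives the same grasp; the last joint's range is limited). The gripper opens to 93 mm and grips with 3 to 60 N. Pads are 15 mm wide; open, the fingers measure 128 mm over their backs; the gripper's body (75 mm by 188 mm) begins 65 mm behind the grasp point.
Start: joints at [-0.038, 0.116, 1.442, -0, 1.584, -0.038], TCP at [0.675, -0, 0.186] pointing down, gripper open.
Joint ranges: [-2.83, 2.83], [-0.83, 2.19], [0.07, 2.5], [-1.14, 4.28], [0.01, 3], [-2.97, 2.97]. Speed limits (rad/s): [1.89, 1.89, 2.22, 3.14, 3.14, 3.14].

INTERFACE

Orientations are given as a unit quaternion [w, x, y, z].
In Python, from cell import r gives the robot as it stands. The module is installed in compiled form; this text tells all that it offers. Calls block until the motion is done:
- r.move_ptp(position, orientation): joint-space move of the TCP to a pose.
- r.line_to(position, v=0.15, ori=None, until_force=None): straight line of the TCP; ori=None keeps the orientation; v is the mean speed in m/s. With until_force (N) it stops when the force on the tool has changed by that much, and returns True; else False.
- r.move_j(angles): joint-space move.
- r.set_gripper(opening, effort=None): finger opening in m; effort is the grip in N (None keeps the last); returns when the fingers have stopped.
- r.dwell(seconds).
- r.ik(position, orientation): joint angles nearest the present ones, or None.
- r.state(): the state.
- r.read_camera(name): name is "scene" or "side" or "wrist"; returns (picture, depth): 480x640x3 uint8, red, green, blue; 480x640 float32, m along the optical axis (not along the pixel's ray), 0 where there is no reading.
- r.camera_model(name): a dict with "intrinsics" (3x3 intrinsics, pixels), "rvec" (rotation vector, rad) and "tvec" (3), from world to camera coordinates, as OpenCV has them. Camera axes: x right, y down, z forward; pixel columns grow to the right and rows downward; lengths in m; the calibration is good to about 2 mm. A picture is of the moment at which its call begins: read the wrist's pose just before it. camera_model takes no time and is no camera call; for the wrist camera it gives the pose at the moment of the call.
A pose or a line that the arm cannot do raises r.PlanningError and nothing moves.
- r.hand_in(): hands the job in, once; it reports no verdict.
The state is a dict: "time": time; "joints": joint angles; "qd": joint speeds; "joint_torque": joint torques, N m; "position": TCP position; "tool_rot": TCP orientation; "ft_force": force on the tool from outside, world axes, zero at the start; "wrist_torque": the same for the moment, N m; "width": finger opening in m.
Only numpy, scipy, OpenCV 4.12 (cv2) and the standard library are available. Lean on these libraries where they do the work, as an engineer would, in place of code of your own. Each camera call takes 0.05 s, during which the arm holds its last target.

TASK

Take the stack of packs on the shop counter apart from the top down, one pack at a time, and stand each pack upright in the middle of the white display base that has its own outline: the round jar on the round base, the square jar on the square base, the small hexagonal jar on the hexagonal base and the carton on the oblong base. Turn the carton and the square jar so that their sides run along those of their bases, and do not tip any pack over.

Things in the scene. Friction and masses are not known exactly. Their poses are not given: they have to be found in the camera images.
- gift_carton: Flat brown cardboard gift carton with a paper band, bottom of the stack: 160 (its x) x 66 (its y) x 45 mm high, about 0.35 kg. Origin at the centre of its underside, z up. At the start it stands on the counter; the round jar and the square jar stand side by side on its top, centred about 40 mm either side of its middle along its x, in either order.
- round_jar: Round clear jar of brown nuts with a flat metal lid: diameter 58 mm over its whole height of 60 mm, about 0.25 kg, rigid. Origin at the centre of its underside, z up. Starts standing on the carton.
- square_jar: Square clear jar of brown nuts with a flat metal lid: 54 x 54 mm over its whole height of 60 mm, about 0.25 kg, rigid. Origin at the centre of its underside, z up, x and y square to its sides. Starts standing on the carton, its sides within 5 degrees of the carton's.
- hex_jar: Small hexagonal jar of pale nuts with a flat metal lid: 40 mm across flats (46 mm across corners), 45 mm high, about 0.12 kg, rigid. Origin at the centre of its underside, z up; two of its flats face its +x and -x (the others at 60 degree steps). Top of the stack: starts standing on the round jar or on the square jar.
- carton_base: White fixed display base lying on the counter, an oblong slab 178 (its x) x 84 (its y) x 12 mm thick. Origin at the centre of its underside, z up; its top is 12 mm above the counter.
- round_base: White fixed display base, a round disc of diameter 78 mm, 12 mm thick. Origin at the centre of its underside; its top is 12 mm above the counter.
- square_base: White fixed display base, a square slab 74 x 74 mm, 12 mm thick. Origin at the centre of its underside, x and y square to its sides; its top is 12 mm above the counter.
- hex_base: White fixed display base, a hexagonal slab 60 mm across flats (69 mm across corners), 12 mm thick. Origin at the centre of its underside; two of its flats face its +x and -x; its top is 12 mm above the counter.
Things that resemble listed ones, but are neither listed nor needed, are in the scene too. What is shaped like the square_base but red or yellow is not meant.

How it is judged:
At the end, for the whole second after the job is handed in: Each of the four packs stands at rest on the base of its own outline: centre within 12 mm of the base's centre, underside on the base's top (within 4 mm), upright within 0.08 rad; the carton's long side within 0.2 rad of its base's, the square jar's sides within 0.2 rad of its base's sides (horizontal distance between gift_carton and carton_base below 0.012 m and z of gift_carton in the frame of carton_base between 0.008 and 0.016 m and angle between each of gift_carton, round_jar, square_jar, hex_jar's own z axis and vertical below 0.08 rad and linear speed of each of gift_carton, round_jar, square_jar, hex_jar below 0.02 m/s and angular speed of each of gift_carton, round_jar, square_jar, hex_jar below 0.2 rad/s and horizontal distance between round_jar and round_base below 0.012 m and z of round_jar in the frame of round_base between 0.008 and 0.016 m and horizontal distance between square_jar and square_base below 0.012 m and z of square_jar in the frame of square_base between 0.008 and 0.016 m and horizontal distance between hex_jar and hex_base below 0.012 m and z of hex_jar in the frame of hex_base between 0.008 and 0.016 m and angle between the x axis of gift_carton and the x axis of carton_base, either way round below 0.2 rad and (angle between the x axis of square_jar and the x axis of square_base, either way round below 0.2 rad or angle between the x axis of square_jar and the y axis of square_base, either way round below 0.2 rad)); the robot touches nothing.
It fails at once if a pack is tipped over (angle between any of gift_carton, round_jar, square_jar, hex_jar's own z axis and vertical above 0.6 rad).
It fails at once if the carton is lifted while a jar still stands on it (height (world z) of gift_carton above 0.03 m and ((z of round_jar in the frame of gift_carton between 0.035 and 0.06 m and horizontal distance between round_jar and gift_carton below 0.06 m) or (z of square_jar in the frame of gift_carton between 0.035 and 0.06 m and horizontal distance between square_jar and gift_carton below 0.06 m))).
It fails at once if the round or square jar is lifted while the hexagonal jar still stands on it ((height (world z) of round_jar above 0.075 m and (z of hex_jar in the frame of round_jar between 0.05 and 0.075 m and horizontal distance between hex_jar and round_jar below 0.025 m)) or (height (world z) of square_jar above 0.075 m and (z of hex_jar in the frame of square_jar between 0.05 and 0.075 m and horizontal distance between hex_jar and square_jar below 0.025 m))).
It also fails if it takes over 120 s, if anything falls off the work surface, if the arm or the gripper's body presses on something with over 40 N, if the wrist force passes 120 N, or if a joint passes its speed limit or range.

## Working session

There is one attempt and no reset: what is moved stays moved. The work goes in short steps, each a Python script; the robot and the scene stay as the last script left them, time stands still between calls to the robot, and variables do not carry over. Pictures are saved under pics/ and viewed, and the job is handed in when it is done.

```bash
ls; mkdir -p pics
python3 - <<'E'
from cell import r
import cv2,numpy as np
s=r.state();print(s['time'],s['position'],s['tool_rot'],s['width'],r.grip_point_offset)
for n in("scene","side","wrist"):
    m=r.camera_model(n);R=cv2.Rodrigues(np.array(m['rvec']))[0];print(n,np.array(m['intrinsics']).tolist(),(-R.T@np.ravel(m['tvec'])).round(3),R[2].round(2))
    p,d=r.read_camera(n);cv2.imwrite(f'pics/{n}0.png',p[:,:,::-1]);np.savez(f'{n}0.npz',p=p,d=d,K=m['intrinsics'],rv=m['rvec'],tv=m['tvec'])
E
```

```text
pics
0.0 [ 6.74765855e-01 -5.08655082e-06  1.85381032e-01] [-1.81724454e-05  9.99999836e-01  1.00658956e-05 -5.72483587e-04] 0.09278324513611923 0.0188
scene [[544.2750556601422, 0.0, 325.35617151218423], [0.0, 544.2750556601422, 242.3851312450864], [0.0, 0.0, 1.0]] [1.631 0.507 0.959] [-0.76 -0.3  -0.57]
side [[505.62375385362077, 0.0, 314.11348597607474], [0.0, 505.62375385362077, 247.6432731845926], [0.0, 0.0, 1.0]] [-0.193 -0.642  0.664] [ 0.59  0.63 -0.5 ]
wrist [[379.4694078726817, 0.0, 319.6339045445723], [0.0, 379.4694078726817, 241.5520656296501], [0.0, 0.0, 1.0]] [0.676 0.077 0.383] [-0.   -0.27 -0.96]
```

View pics/scene0.png

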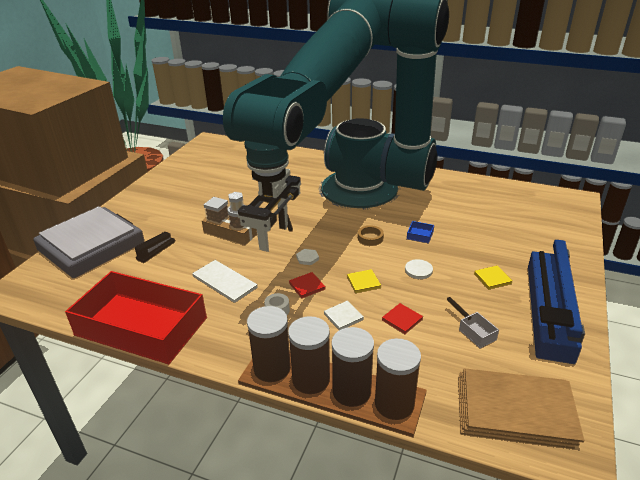

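View pics/side0.png

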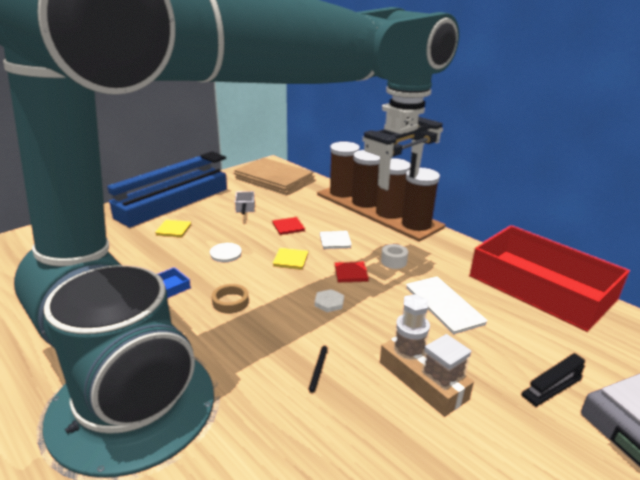

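View pics/wrist0.png

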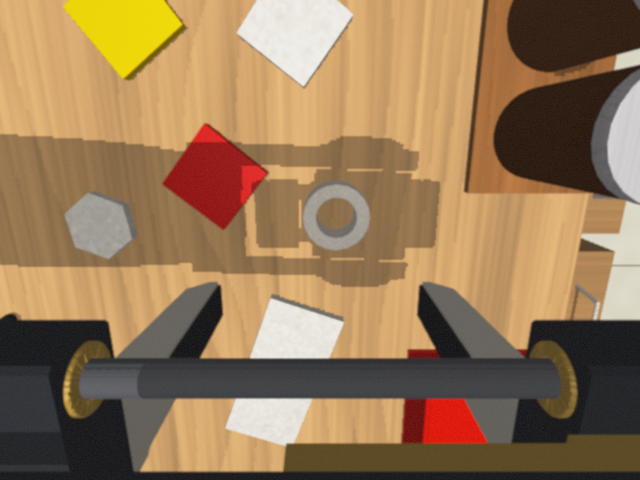

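The stack is at scene pixel (228,220) and side pixel (425,350): the carton, then the round jar with the hex jar on it, and the square jar beside it. The white bases in the scene picture are oblong (225,280), hex (308,256), round (419,269) and square (344,314). The white ring and the red and yellow squares are decoys. Next I'll get rough coordinates.

```bash
cat > h.py <<'E'
import cv2,numpy as np
from cell import r
def cam(n):
    m=r.camera_model(n);return np.array(m['intrinsics']),cv2.Rodrigues(np.array(m['rvec']))[0],np.ravel(m['tvec'])
def ray(c,uv,z):
    K,R,t=c;uv=np.atleast_2d(uv).astype(float)
    d=np.c_[uv,np.ones(len(uv))]@np.linalg.inv(K).T@R;o=-R.T@t
    return o+d*((z-o[2])/d[:,2])[:,None]
def cloud(c,d):
    K,R,t=c;v,u=np.indices(d.shape)
    P=np.stack([(u-K[0,2])/K[0,0]*d,(v-K[1,2])/K[1,1]*d,d],-1)
    return (P-t)@R
def q(a): # tool down, jaw axis x at world angle a
    return [0,np.cos(a/2),np.sin(a/2),0]
E
python3 - <<'E'
from h import *
for n,pts in(("scene",dict(carton=(225,280),hex=(308,256),rnd=(419,269),sq=(344,314))),("side",dict(carton=(446,302),hex=(330,300),rnd=(226,252),sq=(335,240)))):
    c=cam(n)
    for k,v in pts.items(): print(n,k,ray(c,v,.012).round(3))
c=cam("scene");print(ray(c,[(228,230)],.045).round(3),ray(c,(236,196),.15).round(3));c=cam("side");print(ray(c,[(425,360)],.045).round(3),ray(c,(415,304),.15).round(3))
print(r.ik([.4,.3,.35],q(0)),r.ik([.4,.3,.45],q(0)))
for n in("scene","side","wrist"):
    d=np.load(n+'0.npz')['d'];P=cloud(cam(n),d);
    print(n,(d>0).mean(), [ (P[v,u].round(3)) for u,v in ([(308,256),(419,269),(325,267)] if n=="scene" else [(330,300),(226,252),(300,320)] if n=="side" else [(100,225),(290,330),(60,100)])])
E
```

```text
scene carton [[ 0.636 -0.183  0.012]]
scene hex [[ 0.454 -0.009  0.012]]
scene rnd [[0.405 0.309 0.012]]
scene sq [[0.653 0.172 0.012]]
side carton [[ 0.632 -0.192  0.012]]
side hex [[ 0.449 -0.018  0.012]]
side rnd [[0.397 0.302 0.012]]
side sq [[0.646 0.164 0.012]]
[[ 0.455 -0.271  0.045]] [[ 0.421 -0.249  0.15 ]]
[[ 0.416 -0.29   0.045]] [[ 0.413 -0.255  0.15 ]]
[ 5.92478974e-01 -2.59031351e-01  1.53412925e+00 -4.44089210e-16
  1.86649476e+00  5.92478974e-01] [ 5.92478974e-01 -2.06667265e-01  1.32607160e+00 -4.44089210e-16
  2.02218832e+00  5.92478974e-01]
scene 0.98978515625 [array([ 0.457, -0.008,  0.014]), array([0.404, 0.309, 0.011]), array([0.472, 0.051, 0.   ])]
side 0.9959993489583333 [array([ 0.449, -0.018,  0.012]), array([0.397, 0.302, 0.012]), array([ 0.363, -0.016,  0.001])]
wrist 0.9960481770833334 [array([ 0.454, -0.01 ,  0.011]), array([ 0.643, -0.128,  0.01 ]), array([0.429, 0.109, 0.001])]
```

Run:
```python
from h import *
for n,p in dict(B=[.52,0,.3],C=[.5,.2,.3],A=[.5,-.33,.3]).items():
    r.move_ptp(p,q(0)); r.dwell(.2)
    c=cam("wrist");im,d=r.read_camera("wrist");cv2.imwrite(f'pics/w{n}.png',im[:,:,::-1]);np.savez(f'w{n}.npz',p=im,d=d,K=c[0],R=c[1],t=c[2])
im,d=r.read_camera("scene");np.savez('s1.npz',p=im,d=d);cv2.imwrite('pics/s1.png',im[:,:,::-1])
print(r.state()['time'],r.state()['tool_rot'])
```

```text
4.475 [1.85991692e-05 9.99999942e-01 3.35787470e-04 4.89149297e-05]
```

View pics/wA.png

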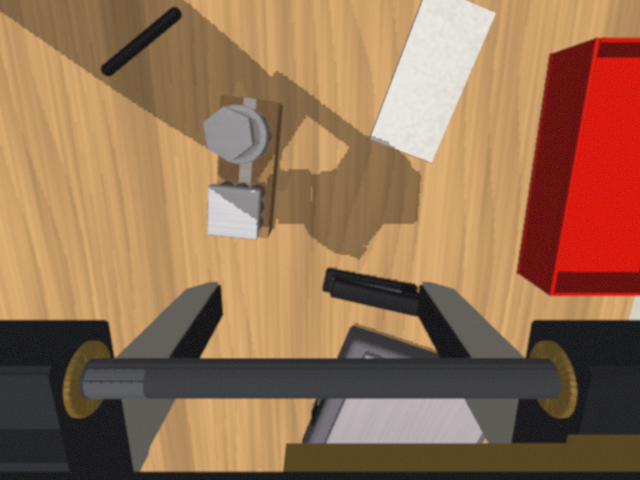

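View pics/wB.png

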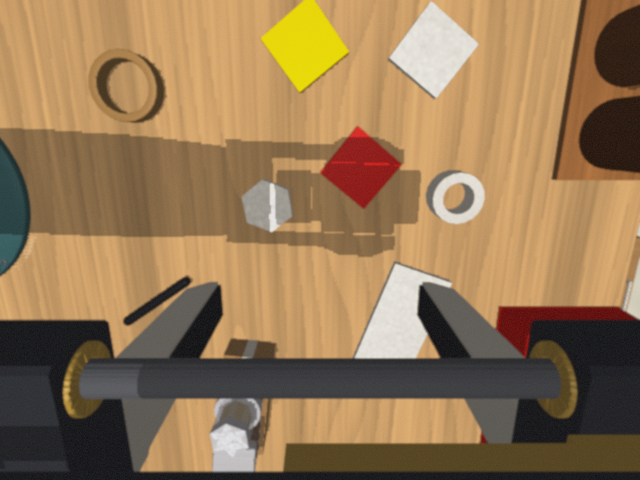

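View pics/wC.png

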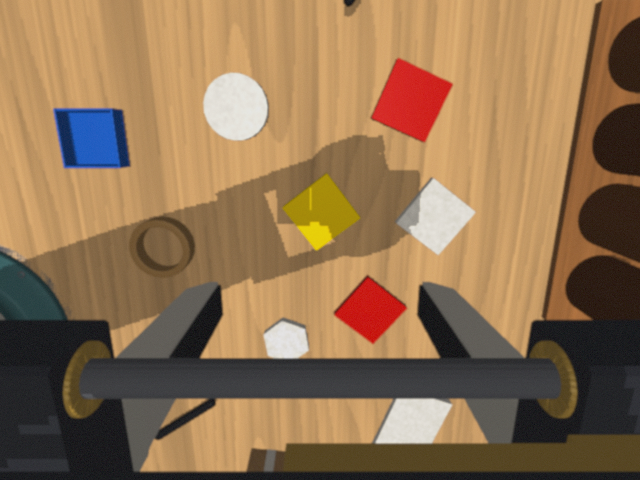

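wA: the hex lid is at (235,133) on the round jar, the square lid at (236,212), and the oblong base at (435,78) is clipped at the top. wB: hex base (267,205), square base (434,50). wC: round base (236,106), square base (436,216). I'll measure these with saturation and height masks.

```bash
cat >> h.py <<'E'
def shapes(c,im,d,z,tol=.006,smax=60,vmin=60,amin=300):
    hsv=cv2.cvtColor(im,cv2.COLOR_RGB2HSV);P=cloud(c,d)
    m=((hsv[...,1]<smax)&(hsv[...,2]>vmin)&(abs(P[...,2]-z)<tol)&(d>0)).astype(np.uint8)
    m=cv2.morphologyEx(m,cv2.MORPH_CLOSE,np.ones((5,5)));m=cv2.morphologyEx(m,cv2.MORPH_OPEN,np.ones((3,3)))
    out=[]
    for k in cv2.findContours(m,cv2.RETR_EXTERNAL,cv2.CHAIN_APPROX_NONE)[0]:
        if cv2.contourArea(k)<amin: continue
        k=cv2.convexHull(k)[:,0]; w=(ray(c,k,z)[:,:2]*1000).astype(np.float32)
        M=cv2.moments(w); cen=np.array([M['m10'],M['m01']])/M['m00']
        rc=cv2.minAreaRect(w); b=cv2.boxPoints(rc); e=b[1]-b[0];f=b[2]-b[1]
        if np.hypot(*f)>np.hypot(*e): e=f
        out.append(dict(px=k.mean(0).round(),cen=cen/1000,rc=np.array(rc[0])/1000,size=np.sort(rc[1]).round(1),ang=float(np.degrees(np.arctan2(e[1],e[0]))%180),area=cv2.contourArea(w)))
    return out
def show(L):
    for o in L: print(o['px'],'cen',o['cen'].round(4),'rect',o['rc'].round(4),o['size'],'ang %.1f area %.0f'%(o['ang'],o['area']))
def load(f):
    z=np.load(f);return (z['K'],z['R'],z['t']),z['p'],z['d']
E
python3 - <<'E'
from h import *
for n in 'ABC':
    print(n);show(shapes(*load(f'w{n}.npz'),.012))
print('hex');show(shapes(*load('wA.npz'),.15));print('sq/round lids');show(shapes(*load('wA.npz'),.105))
z=np.load('scene0.npz');K=z['K'];R=cv2.Rodrigues(z['rv'])[0];t=np.ravel(z['tv'])
print('scene');show(shapes((K,R,t),z['p'],z['d'],.012,amin=150))
z=np.load('side0.npz');K=z['K'];R=cv2.Rodrigues(z['rv'])[0];t=np.ravel(z['tv'])
print('side');show(shapes((K,R,t),z['p'],z['d'],.012,amin=150))
z=np.load('s1.npz');print('scene lids');show(shapes(cam('scene'),z['p'],z['d'],.105,amin=50));show(shapes(cam('scene'),z['p'],z['d'],.15,amin=50))
# carton top
c,im,d=load('wA.npz');P=cloud(c,d);m=(abs(P[...,2]-.045)<.006)&(P[...,0]<.55)&(P[...,1]>-.4)&(P[...,1]<-.1);m[280:]=0
w=(P[m][:,:2]*1000).astype(np.float32);print(len(w),cv2.minAreaRect(w))
E
```

```text
A
[428.  97.] cen [ 0.6309 -0.1899] rect [ 0.6311 -0.187 ] [ 84.6 179.1] ang 70.4 area 14587
B
[404. 301.] cen [ 0.6357 -0.1671] rect [ 0.6348 -0.1738] [ 85.2 153.5] ang 70.5 area 11750
[267. 204.] cen [ 0.4521 -0.0112] rect [ 0.4521 -0.0115] [60.3 67.7] ang 98.2 area 3117
[431.  55.] cen [0.6518 0.171 ] rect [0.6519 0.1712] [74.1 76. ] ang 53.0 area 5551
C
[418. 417.] cen [ 0.6431 -0.1473] rect [ 0.6424 -0.1469] [ 79.  111.3] ang 180.0 area 7086
[286. 339.] cen [ 0.452 -0.008] rect [ 0.4524 -0.0057] [59.4 63. ] ang 179.9 area 3055
[434. 217.] cen [0.6516 0.1724] rect [0.6515 0.1724] [73.6 75. ] ang 143.2 area 5471
[239. 106.] cen [0.3992 0.3083] rect [0.3992 0.3086] [75.4 76.9] ang 179.9 area 4644
hex
[229. 134.] cen [ 0.42   -0.2513] rect [ 0.42   -0.2513] [40.8 44.6] ang 95.8 area 1394
sq/round lids
[232. 211.] cen [ 0.4098 -0.331 ] rect [ 0.4098 -0.3309] [54.  54.1] ang 174.3 area 2873
[249. 132.] cen [ 0.4274 -0.2522] rect [ 0.4296 -0.2522] [35.9 56.6] ang 88.6 area 1703
scene
[479. 326.] cen [0.5829 0.4999] rect [0.5828 0.5   ] [35.4 55.8] ang 46.4 area 1750
[340. 316.] cen [0.
[... 535 characters left out ...]
5 -0.19  ] rect [ 0.6284 -0.1905] [ 92.1 185. ] ang 70.5 area 16670
[227. 252.] cen [0.3982 0.3046] rect [0.3981 0.3053] [76.8 84.1] ang 48.5 area 5341
[337. 238.] cen [0.6508 0.1677] rect [0.6505 0.1671] [74.5 88. ] ang 52.8 area 6220
[137. 134.] cen [0.7097 1.3295] rect [0.7121 1.3294] [ 53.7 420.4] ang 0.7 area 20363
scene lids
[236. 212.] cen [ 0.4337 -0.2468] rect [ 0.4359 -0.2468] [39.7 54. ] ang 109.7 area 1766
[214. 202.] cen [ 0.414  -0.3293] rect [ 0.4147 -0.3276] [62.7 66.7] ang 79.3 area 3539
[235. 196.] cen [ 0.4229 -0.2508] rect [ 0.4228 -0.2515] [35.5 49.8] ang 28.1 area 1529
2468 ((412.8516540527344, -292.369140625), (160.28457641601562, 66.24871063232422), 83.37199401855469)
```

The sizes match the nominal ones: carton 160.3×66.2 at (.413,-.292), 83.4°; square lid 54×54; hex 41×45; bases within 2 mm. The cameras agree within about 4 mm. The hex goes first.

```bash
cat >> h.py <<'E'
G=r.grip_point_offset
def pick(xy,zg,deg,effort=30,zs=.25):
    a=q(np.radians(deg)); r.set_gripper(.093)
    r.move_ptp([*xy,zs],a); t=[*xy,zg-G]
    hit=r.line_to([*xy,zg-G+.03],v=.15)
    hit=r.line_to(t,v=.06,until_force=12); s=r.state(); print('pick hit',hit,s['position'].round(4) if hasattr(s['position'],'round') else s['position'])
    r.set_gripper(0.02,effort); print('width',r.state()['width'])
    r.line_to([*xy,zg-G+.02],v=.05); r.line_to([*xy,zs],v=.2)
    print('width lifted',r.state()['width'],'F',np.round(r.state()['ft_force'],1))
def place(xy,zg,deg,zs=.25,op=.093):
    a=q(np.radians(deg)); r.move_ptp([*xy,zs],a)
    r.line_to([*xy,zg-G+.02],v=.15); r.dwell(.2)
    hit=r.line_to([*xy,zg-G-.004],v=.025,until_force=4); s=r.state(); print('place hit',hit,np.round(s['position'],4),'nominal z',zg-G)
    r.set_gripper(op); r.dwell(.2)
    r.line_to([*xy,zs],v=.15); print('t',r.state()['time'],'w',r.state()['width'])
def look(n,p,deg=0):
    r.move_ptp(p,q(np.radians(deg)));r.dwell(.2);c=cam("wrist");im,d=r.read_camera("wrist");cv2.imwrite(f'pics/{n}.png',im[:,:,::-1]);np.savez(f'{n}.npz',p=im,d=d,K=c[0],R=c[1],t=c[2]);return c,im,d
E
python3 - <<'E'
from h import *
pick((.4205,-.2512),.131,5.8)
place((.452,-.011),.012+.026,5.8,op=.07)
c,im,d=look('w1',[.47,-.1,.3])
print('hex');show(shapes(c,im,d,.057));show(shapes(c,im,d,.012));print('lids');show(shapes(c,im,d,.105))
im,_=r.read_camera('scene');cv2.imwrite('pics/s2.png',im[:,:,::-1])
E
```

```text
pick hit False [ 0.4205 -0.2512  0.1123]
width 0.03941621508911105
width lifted 0.039261032126002925 F [-0.4 -0.7 -1.4]
place hit True [ 0.4517 -0.011   0.019 ] nominal z 0.0192
t 15.0167 w 0.07002762274621038
hex
[302. 124.] cen [ 0.4517 -0.0109] rect [ 0.4517 -0.0104] [39.9 43.4] ang 90.1 area 1345
[443. 240.] cen [ 0.6372 -0.1697] rect [ 0.6351 -0.173 ] [ 85.5 148.6] ang 70.3 area 11950
[304. 127.] cen [ 0.4517 -0.0115] rect [ 0.4517 -0.0113] [59.8 66.5] ang 98.4 area 3070
lids
[270. 411.] cen [ 0.4087 -0.3439] rect [ 0.408  -0.3445] [26.1 53.5] ang 0.2 area 1303
[274. 335.] cen [ 0.4191 -0.2484] rect [ 0.4188 -0.2469] [52.9 55.9] ang 0.2 area 2491
```

```bash
python3 -c "
import cv2,numpy as np
cv2.imwrite('pics/c1.png',cv2.resize(np.hstack([cv2.imread('pics/w1.png'),cv2.imread('pics/s2.png')]),(800,300)))"
```

```text
(no output)
```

View pics/c1.png

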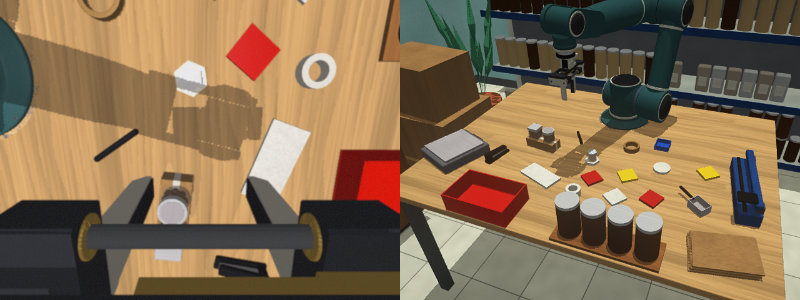

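The hex jar is centred on its base: lid (.4517,-.0109), base (.4517,-.0115). Next I'll re-look at the stack with the round lid clear, and get the whole oblong base in view.

Run:
```python
from h import *
c,im,d=look('w2',[.47,-.29,.3])
print('lids');L=shapes(c,im,d,.105);show(L);print('base');show(shapes(c,im,d,.012))
o=max(L,key=lambda o:o['cen'][1])
print(o['cen'])
if abs(o['cen']-[.418,-.252]).max()<.006 and abs(o['size']-58).max()<3:
    pick(o['cen'],.045+.032,-6.6)
    place((.3995,.308),.012+.0325,30)
    c,im,d=look('w3',[.45,.22,.3])
    print('round');show(shapes(c,im,d,.072));show(shapes(c,im,d,.012))
```

```text
lids
[266. 246.] cen [ 0.4096 -0.3305] rect [ 0.4095 -0.3303] [53.7 54.6] ang 84.2 area 2892
[265. 174.] cen [ 0.4188 -0.2516] rect [ 0.4187 -0.2517] [55.8 56.6] ang 0.1 area 2537
base
[451. 101.] cen [ 0.6307 -0.1875] rect [ 0.6307 -0.1875] [ 84.6 177.3] ang 70.3 area 14962
[ 0.41881225 -0.25164494]
pick hit False [ 0.4188 -0.2517  0.0582]
width 0.05736926105262888
width lifted 0.057493268614395764 F [-0.4  0.1 -3.6]
place hit True [0.3992 0.3079 0.0249] nominal z 0.025699999999999997
t 29.075 w 0.09332395450619266
round
[275. 126.] cen [0.4012 0.3076] rect [0.4012 0.3076] [56.3 57. ] ang 0.1 area 2532
[443. 422.] cen [ 0.6437 -0.1309] rect [ 0.6464 -0.1375] [82.3 86.9] ang 160.7 area 5607
[318. 346.] cen [0.4513 0.0028] rect [0.4508 0.0056] [37.3 60.8] ang 0.2 area 1843
[471. 234.] cen [0.6511 0.1727] rect [0.651  0.1727] [73.6 75.7] ang 143.1 area 5508
[288. 126.] cen [0.4042 0.308 ] rect [0.4071 0.3078] [60.1 76.8] ang 84.3 area 3874
```

The round jar sits within about 2 mm of its base centre. Next is the square jar, with its stack pose re-measured first.

```bash
python3 - <<'E'
from h import *
c,im,d=look('w4',[.47,-.38,.3])
L=shapes(c,im,d,.105);show(L)
o=[o for o in L if o['cen'][0]<.5][0]; a=(o['ang']+45)%90-45
print(o['cen'],a)
if abs(o['cen']-[.4096,-.3305]).max()<.006 and abs(a+5.8)<4:
    pick(o['cen'],.045+.032,a)
    place((.6515,.1723),.012+.0325,-36.9)
    c,im,d=look('w5',[.6,.06,.3])
    print('sq');show(shapes(c,im,d,.072));show(shapes(c,im,d,.012))
    c,im,d=look('w6',[.47,-.38,.3])
    P=cloud(c,d);m=(abs(P[...,2]-.045)<.006)&(P[...,0]<.55)&(P[...,1]>-.4)&(P[...,1]<-.1);m[280:]=0
    w=(P[m][:,:2]*1000).astype(np.float32);print(len(w),cv2.minAreaRect(w))
E
python3 -c "
import cv2,numpy as np
cv2.imwrite('pics/c2.png',cv2.resize(np.hstack([cv2.imread('pics/w5.png'),cv2.imread('pics/w6.png')]),(800,300)))"
```

```text
[263. 161.] cen [ 0.4097 -0.3313] rect [ 0.4094 -0.3315] [53.7 53.9] ang 174.1 area 2838
[ 0.40966499 -0.33129408] -5.8633880615234375
pick hit False [ 0.4097 -0.3313  0.0582]
width 0.053529999898375785
width lifted 0.05370059548634212 F [-0.7  0.7 -3.1]
place hit True [0.6512 0.1725 0.0251] nominal z 0.025699999999999997
t 44.2083 w 0.09271754066575419
sq
[366. 105.] cen [0.6498 0.1722] rect [0.6497 0.1722] [53.6 53.9] ang 53.0 area 2866
[324. 408.] cen [ 0.6142 -0.2585] rect [ 0.6092 -0.2636] [37.8 89. ] ang 0.1 area 2196
[347. 327.] cen [ 0.646  -0.1364] rect [ 0.6465 -0.1434] [84.5 91.2] ang 70.3 area 6432
[213. 247.] cen [ 0.4554 -0.0083] rect [ 0.4581 -0.0061] [55.1 60.5] ang 130.9 area 2784
[362. 106.] cen [0.6523 0.1712] rect [0.6524 0.1712] [73.7 73.7] ang 53.0 area 5400
[144.   9.] cen [0.4012 0.2774] rect [0.4012 0.2759] [16.1 61.1] ang 180.0 area 688
8439 ((412.8851318359375, -292.4341125488281), (160.41458129882812, 66.39718627929688), 83.60213470458984)
```

View pics/c2.png

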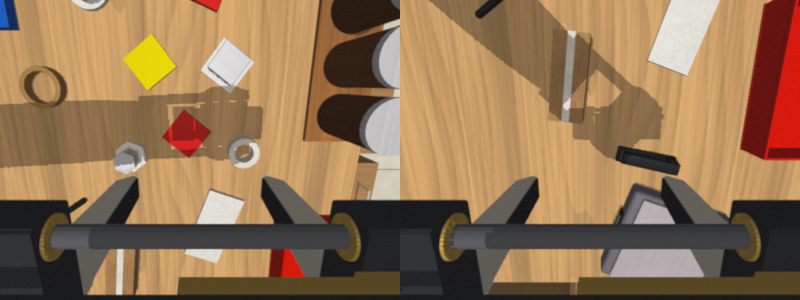

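The square jar is on its base, 53.0° against 53.0° and about 2.5 mm off. The carton is undisturbed at (.413,-.292), 83.6°. Before placing the carton I'll check the clearance to the red box.

```bash
python3 - <<'E'
from h import *
c,im,d=load('w6.npz');P=cloud(c,d);m=(P[...,2]>.025)&(P[...,0]>.55)&(P[...,1]>-.35);m[275:]=0
print('obstacle near base: min x',P[m][:,0].min(),'zmax',np.percentile(P[m][:,2],99))
pick((.413,-.2924),.026,-6.4)
place((.631,-.1875),.012+.0265,-19.6)
c,im,d=look('w7',[.52,-.3,.3])
show(shapes(c,im,d,.012))
P=cloud(c,d);m=(abs(P[...,2]-.057)<.007)&(P[...,0]<.71)&(P[...,1]>-.4)&(P[...,1]<-.05);m[280:]=0
w=(P[m][:,:2]*1000).astype(np.float32);print(len(w),cv2.minAreaRect(w),np.median(P[m][:,2]))
r.move_ptp([.45,-.3,.4],q(0))
for n in('scene','side'):
    im,_=r.read_camera(n);cv2.imwrite(f'pics/f{n}.png',im[:,:,::-1])
print(r.state()['time'])
E
python3 -c "
import cv2,numpy as np
a=cv2.imread('pics/fscene.png')[180:380,140:460];b=cv2.imread('pics/fside.png')[180:380,190:510]
cv2.imwrite('pics/c3.png',cv2.resize(np.vstack([a,b]),(800,600)[:2] if 0 else (480,600)))
cv2.imwrite('pics/c4.png',cv2.imread('pics/w7.png'))"
```

```text
obstacle near base: min x 0.7734318215562618 zmax 0.07987892250860115
pick hit False [ 0.413  -0.2924  0.0072]
width 0.06561603783440591
width lifted 0.06524313334471558 F [ 0.3  0.4 -5. ]
place hit True [ 0.6307 -0.1874  0.0193] nominal z 0.0197
t 58.5583 w 0.09323541974352946
[391. 120.] cen [ 0.6109 -0.2053] rect [ 0.6309 -0.1876] [ 83.8 177.2] ang 70.4 area 8452
9462 ((630.7957763671875, -187.03030395507812), (160.8695831298828, 66.68238067626953), 70.14896392822266) 0.056175743910840334
60.1667
```

View pics/c3.png

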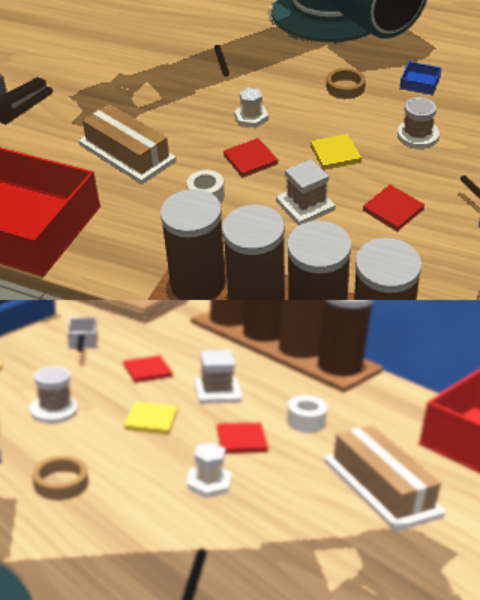

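View pics/w7.png

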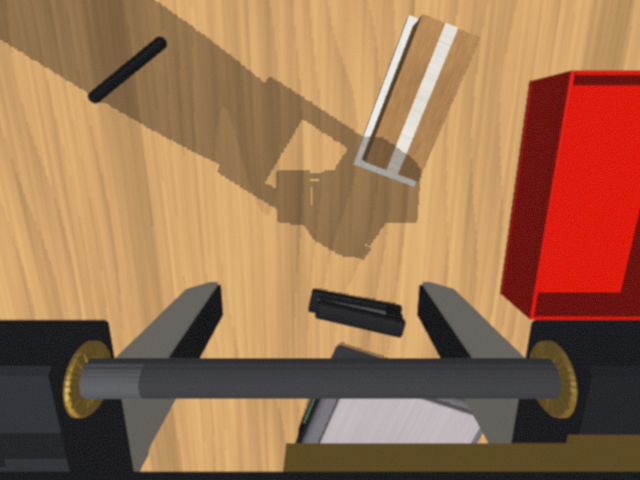

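The final views show all four packs upright on their own bases. In the combined view they are at scene crop (127,140) carton, (250,105) hex, (306,190) square and (419,122) round, with the gripper clear.

```bash
python3 -c "
from cell import r
print(r.hand_in(), r.state()['time'])"
```

```text
the job is handed in; nothing more can be done
the job is handed in; nothing more can be done
```

I took the stack apart from the top down (hex jar, round jar, square jar, carton) and stood each pack on its own white base. I then handed the job in at about 60 s of robot time; the hand-in reported no verdict.

My last wrist-camera check of each pack, made after placing it:

| Pack | Distance from base centre | Angle against base |
|---|---|---|
| Hex jar | about 1 mm | not required |
| Round jar | about 2 mm | not required |
| Square jar | about 2.5 mm | 53.0° against 53.0° |
| Carton | under 1 mm | 70.1° against 70.4° |

- **Height and contact:** each pack touched down within 1 mm of the height expected for its base. In the final scene and side pictures all four stand upright, and the gripper was well clear.
- **Disagreements:** the side camera placed the base centres up to about 7 mm from the scene camera, and about 2–4 mm from the wrist camera. I relied on the wrist readings.
- **Round jar base:** the final wrist view had the round base partly hidden by its jar, and that outline's centre came out about 3 mm off. I measured that jar against the earlier, unobstructed view of the base.
- **Failed checks:** none.

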